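# Open the stuck sensor pod

## Robot

A 7-joint arm with a two-finger parallel gripper is mounted at the origin on the work surface. World frame = base frame: x ahead of the robot, y to its left, z up, the work surface at z = 0. Lengths are in m, angles in degrees, forces in N, time in s.
With the tool pointing down it reaches from about 0.425 to 0.875 m from the base axis. Payload 4.7 kg.
Tool frame: the origin (TCP) lies at the very end of the fingers, on their centre line; the grasp point (between the pads) lies 19 mm behind it; z points along the fingers, y is the direction in which the jaws open and shut (so a half turn about z gives the same grasp; the last joint's range is limited). The gripper opens to 87 mm and grips with 3 to 60 N. Pads are 19 mm wide; open, the fingers measure 117 mm over their backs; the gripper's body (75 mm by 190 mm) begins 51 mm behind the grasp point.
Start: joints at [74.204, 18.392, -4.016, 83.108, 1.295, 78.541, -3.26], TCP at [0.186, -0.623, 0.223] pointing down, gripper open.
Joint ranges: [-163.93, 163.93], [-17.29, 119.83], [-79.2, 71.16], [3.27, 140.29], [-89.18, 269.18], [5.43, 117.66], [-154.24, 154.24]. Speed limits (degrees/s): [147.25, 147.25, 180, 180, 180, 180, 180].

## Interface

Orientations are given as [roll, pitch, yaw] about the fixed x, y, z axes, in that order (R = Rz(yaw) Ry(pitch) Rx(roll)).
In Python, from cell import sensors, imaging, ticket gives the robot as it stands.
- The arm moves only by the tool carry_out, never from a script. Its argument "plan" is a list of rows, each an object of numbers: "fingers": the closure, from -1 (fully open) to 1 (shut); "dx", "dy", "dz": the shift along the tool's x, y, z normalised to -1 to 1, where 1 is 0.03 m; "rx", "ry", "rz": the turn, a rotation vector about the tool's x, y, z normalised to -1 to 1, where 1 is 10 degrees. A call has 1 to 12 rows; each row shifts and turns the commanded pose from where the row before left it, along the tool's axes as they then stand; what a row does not reach is not made up. A row lasts 1/8 s, in which the tool goes at most 62.5 mm and 10.7 degrees, less where a joint would pass 70% of its speed; a pose out of reach is approached as far as the arm can. A call with a number of a shift or a turn outside -1 to 1 is refused whole. A call with a gripper value outside its range is refused whole. The fingers move at their own pace and stop on an object; "force" is the grip in N (left out, the last holds). Time passes only in rows, so rows that do not move let the fingers close. It gives the time, the measured TCP pose, the force and the opening at its end, in the units of the state.
- sensors.get_obs(): the state, without advancing time (a new reading comes with each control period).
- imaging.read_camera(name): name is "scene" or "side" or "wrist"; returns a dict with "color" (420x560x3 uint8, red, green, blue), "mtx" (3x3 intrinsics, pixels), "dist_coeffs" ([k1, k2, p1, p2, k3] as OpenCV has them; the pictures are not rectified), "extrinsics" (4x4, takes a point from world to camera coordinates); the wrist camera has in their place "tool_from_camera" (4x4, takes a point from camera to tool coordinates, whose origin is the TCP and whose axes are the flange's). Camera axes: x right, y down, z forward; pixel columns grow to the right and rows downward; lengths in m; the calibration is good to about 2 mm. A picture is of the moment at which its call begins: read the wrist's pose just before it. There is no depth.
- ticket.sign_off(): hands the job in, once; it reports no verdict.
The state is a dict: "time_s": time; "qpos": joint angles; "joint_velocities": joint speeds; "effort": joint torques, N m; "tool_pos": TCP position; "tool_rot": TCP orientation; "force": force on the tool from outside, world axes, zero at the start; "wrist_torque": the same for the moment, N m; "grip_width": finger opening in m.
Only numpy, scipy, OpenCV 4.12 (cv2) and the standard library are available. Lean on these libraries where they do the work, as an engineer would, in place of code of your own. Each camera call takes 0.05 s, during which the arm holds its last target.

## Task

The white sensor pod in the bench clamp has a twist-off lid that is stuck on its seal: break it loose with a short firm anticlockwise twist, then turn it gently on, feeling for where it lifts off, without pulling the pod up out of the clamp or turning it there. Set the lid down, not dropped, right way up in the middle of the low square tray, and leave the other loose things where they are.

Things in the scene. Friction and masses are not known exactly. Their poses are not given: they have to be found in the camera images.
- clamp: Bench clamp fixed to the table: dark square plate 110 x 110 x 12 mm, two grey jaws (46 mm high, outer faces at y = +-45 mm) that hold the pod upright. Origin: centre of the underside, on the table, on the axis of pod and lid; z up. The jaws hold by friction only: an upward pull over about 25 N draws the pod out, a torque over about 1 N m either way turns it.
- lift (a joint): How far the pod has been pulled up out of the clamp, m; 0 at the start, 0 = fully seated.
- pod (a joint): How far the pod has been turned in the clamp, rad, positive anticlockwise from above; 0 at the start.
- pod_top (a point): Centre of the shoulder of the pod, on its vertical axis, 80 mm above the table. The pod is a white plastic cylinder 52 mm across; above the shoulder stands a narrower neck (36 mm across, ledges out to 45 mm, 23 mm high) that carries the lid. z up.
- lid_mid (a point): Centre of the lid, half-way up, on its axis; z out of its top. White ribbed round plastic lid, 56 mm across, 28 mm high, hollow below, with a straight ridge 3 mm high across the top along its x axis; 55 to 90 g. Fitted, its underside is 82 mm above the table and this point 96 mm. Three inner lugs under ledges on the pod's neck hold it; it does not rise as it turns.
- lid_top (a point): Centre of the lid's top face (without the ridge), 14 mm above lid_mid. Anticlockwise from above loosens: the first 13 to 18 degrees are stiff (0.3 to 0.6 N m, the seal pressing up under the lid; a grip of 60 N on the ribbed sides turns it safely), then it springs up to 2 mm and turns almost freely.
- lid_rim (a point): Centre of the lid's underside. It lifts off only in a window 7 to 12 degrees wide that starts anywhere from 30 to 90 degrees past the starting angle, differs every time and cannot be seen. Before it a gentle upward pull meets a firm stop within 6 mm; in it the lid comes straight up (clear of the neck after 25 mm); past it the turn meets a hard stop.
- tray: Low square open parts tray of grey plastic, fixed, 160 x 160 mm outside, walls 4 mm thick and 14 mm high, floor 4 mm thick. Origin: centre of its underside on the table; x and y along its sides.
- puck_a_mid (a point): Centre of a flat round white sensor, 62 mm across, 22 mm high, lying loose on the table.
- puck_b_mid (a point): Centre of a second such round sensor, 62 mm across, 22 mm high.
- bulb_mid (a point): Centre of a white lamp bulb standing upright in a loose black holder, 60 mm across at most, 100 mm high.
- cell_mid (a point): Centre of a battery cell standing upright, 17 mm across, 50 mm high.
- driver_grip (a point): Handle of a loose screwdriver, 170 mm long, lying along its x axis.
There are look-alikes about, which are no part of the job. Leave any green look-alike of the part that bears lid_mid alone. Several things look just like the tray: the one meant starts farthest to the robot's left.

How it is judged:
By the outcome, as a careful person would: the job done as asked, in the order asked, and still so for the second after the job is handed in, with the robot touching nothing.
It also fails if it takes over 72 s, if anything falls off the work surface, if the arm or the gripper's body presses on something with over 40 N, if the wrist force passes 120 N, or if a joint passes its speed limit or range.

## Working session

There is one attempt and no reset: what is moved stays moved. The work goes in short steps, Python scripts to look and compute and a tool call to move; the robot and the scene stay as the last step left them, time stands still between calls to the robot, and variables do not carry over. Pictures are saved under pics/ and viewed, and the job is handed in when it is done.

Besides the shell and the picture viewer there is one more tool, called as name([rows], argument=value, ...), one row to a line, values as JSON. carry_out: Moves the arm, as the interface text tells. Scaled input: -1 to 1 covers 0.03 m each way for a shift and 10 degrees each way for a turn. Its arguments: {"type":"object","properties":{"plan":{"type":"array"},"force":{"type":"number"}},"required":["plan"]}

```bash
ls; mkdir -p pics
python3 - <<'E'
from cell import sensors, imaging
import cv2
print(sensors.get_obs())
for n in ["scene","side"]:
    d=imaging.read_camera(n); cv2.imwrite(f"pics/{n}0.png",d["color"][:,:,::-1])
    print(n,d["mtx"],d["dist_coeffs"],d["extrinsics"])
E
```

```text
pics
{'time_s': 0.0, 'qpos': array([74.2031563 , 18.44132574, -4.01675536, 83.17575285,  1.29500796,
       78.54128628, -3.25999768]), 'joint_velocities': array([-0.03381108,  0.08376259, -0.05619684,  0.03142141, -0.09161381,
       -0.00060424, -0.06085599]), 'effort': array([ 2.54033494e-04, -4.91289926e+01, -4.03766893e-01, -3.12532067e+01,
       -6.41038315e-02,  4.36805247e-02,  1.26536056e-04]), 'tool_pos': array([ 0.18555025, -0.6223627 ,  0.22142855]), 'tool_rot': array([-1.79886887e+02,  5.42483462e-03,  1.66077830e+01]), 'force': array([-0.35528015, -0.38237551,  0.22489569]), 'wrist_torque': array([0.01687771, 0.02239604, 0.00336377]), 'grip_width': 0.08715833002123191}
scene [[519.56781473   0.         295.17737809]
 [  0.         519.56781473 212.65160068]
 [  0.           0.           1.        ]] [-0.14200745  0.          0.          0.          0.        ] [[ 0.57678375  0.8168519  -0.00857228 -0.25197499]
 [ 0.70786691 -0.50501143 -0.49385007 -0.32188005]
 [-0.40773146  0.27877666 -0.86950482  1.56398536]
 [ 0.          0.          0.          1.        ]]
side [[535.59042009   0.         280.7853259 ]
 [  0.         535.59042009 205.30982078]
 [  0.           0.           1.        ]] [-0.04870685  0.          0.          0.          0.        ] [[-0.84043599 -0.54168336  0.01569972  0.41436512]
 [-0.30098482  0.44250235 -0.84474837  0.25278975]
 [ 0.45063897 -0.71468231 -0.53493337  1.43117299]
 [ 0.          0.          0.          1.        ]]
```

View pics/scene0.png

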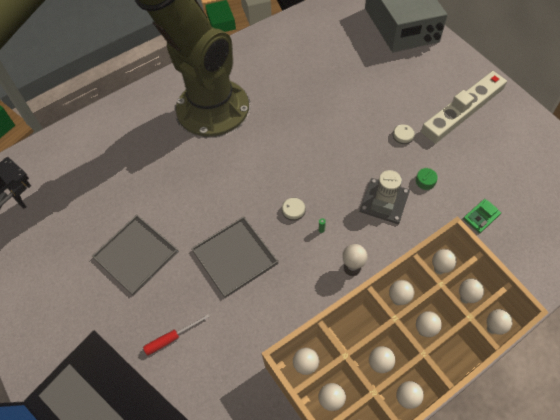

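View pics/side0.png

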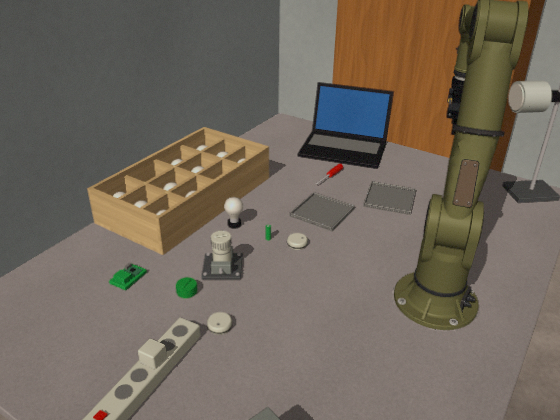

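The scene view shows the clamp, pod and lid at (388,190) and a green look-alike lid at (427,179). The trays are at (135,255) and (235,257). The pucks are at (293,209) and (404,134), the bulb at (354,258) and the cell at (322,226). In this view +y runs to the right and up, so I'll work out positions next.

```bash
cat > h.py <<'E'
import numpy as np, cv2
from cell import sensors, imaging
def ray(d,uv):
    p=cv2.undistortPoints(np.array([[uv]],float),d["mtx"],np.array(d["dist_coeffs"]))[0,0]
    E=np.array(d["extrinsics"]);R=E[:3,:3];t=E[:3,3]
    return -R.T@t, R.T@np.array([p[0],p[1],1.])
def onz(d,uv,z):
    c,r=ray(d,uv); return c+r*(z-c[2])/r[2]
def proj(d,P):
    E=np.array(d["extrinsics"]);rv=cv2.Rodrigues(E[:3,:3])[0]
    return cv2.projectPoints(np.array(P,float).reshape(-1,3),rv,E[:3,3],d["mtx"],np.array(d["dist_coeffs"]))[0].reshape(-1,2)
def wristify(d,o):
    from scipy.spatial.transform import Rotation as Ro
    T=np.eye(4);T[:3,:3]=Ro.from_euler('xyz',o["tool_rot"],degrees=True).as_matrix();T[:3,3]=o["tool_pos"]
    d["extrinsics"]=np.linalg.inv(T@np.array(d["tool_from_camera"]));return d
E
python3 - <<'E'
from h import *
s=imaging.read_camera("scene"); q=imaging.read_camera("side")
for n,uv,z in [("lid",(390,180),.11),("trayA",(135,255),.01),("trayB",(235,257),.01),("green",(427,177),.02),("puck",(293,207),.022),("puck2",(404,132),.022),("bulb",(354,256),.07),("cell",(322,225),.025)]:
    print(n,onz(s,uv,z).round(3))
for n,uv,z in [("lid",(221,237),.11),("trayA",(391,196),.01),("trayB",(323,210),.01)]: print(n,onz(q,uv,z).round(3))
a=s["color"][130:250,340:460,::-1]; b=q["color"][200:300,170:270,::-1]
im=np.hstack([cv2.resize(a,(400,400),interpolation=2),cv2.resize(b,(400,400),interpolation=2)])
cv2.imwrite("pics/crop1.png",im)
c=s["color"][200:310,80:300,::-1]; cv2.imwrite("pics/crop2.png",cv2.resize(c,(800,400),interpolation=2))
E
```

```text
lid [0.562 0.204 0.11 ]
trayA [ 0.317 -0.417  0.01 ]
trayB [ 0.47  -0.209  0.01 ]
green [0.576 0.344 0.02 ]
puck [ 0.442 -0.01   0.022]
puck2 [0.423 0.394 0.022]
bulb [0.661 0.015 0.07 ]
cell [0.53  0.019 0.025]
lid [0.554 0.212 0.11 ]
trayA [ 0.306 -0.418  0.01 ]
trayB [ 0.459 -0.205  0.01 ]
```

View pics/crop1.png

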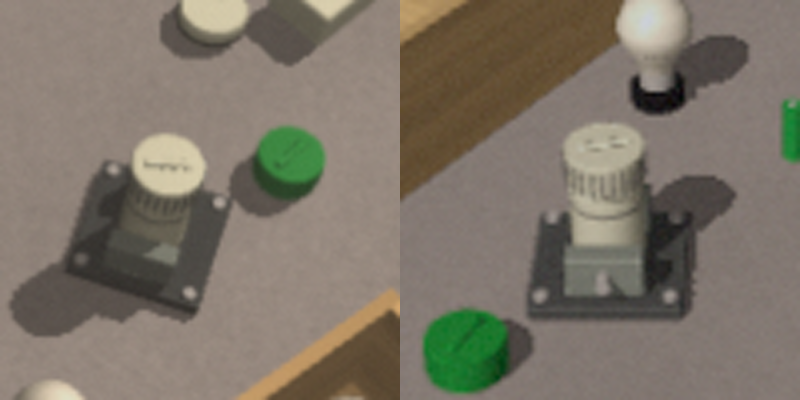

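View pics/crop2.png

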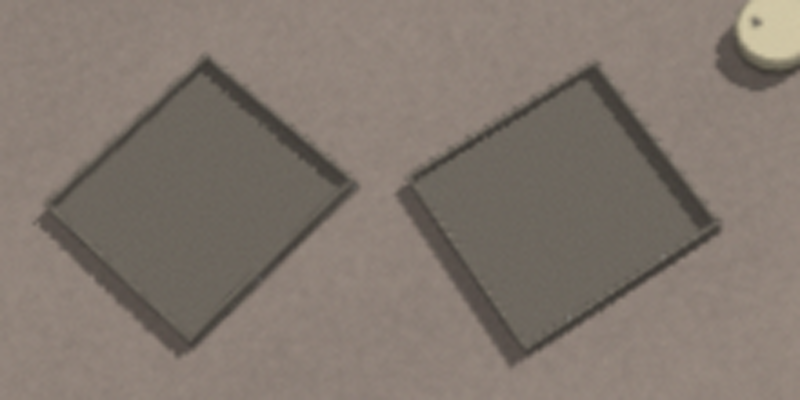

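Scene crop: two trays, at (135,255) → (0.31,-0.42) and (235,257) → (0.47,-0.21). The second has the larger y, so it starts farthest to the robot's left and is the one meant. The white lid on the pod is at (390,180), and the green lid at (427,177) is the decoy. I'll move over the tray first and then the pod.

carry_out([
  {"dx": 1,"dy": -0.75,"fingers": -1},
  {"dx": 1,"dy": -0.75},
  {"dx": 1,"dy": -0.75},
  {"dx": 1,"dy": -0.75},
  {"dx": 1,"dy": -0.75},
  {"dx": 1,"dy": -0.75},
  {"dx": 1,"dy": -0.75},
  {"dx": 1,"dy": -0.75},
  {"dx": 1,"dy": -0.75},
  {"dx": 1,"dy": -0.75},
  {"dx": 1,"dy": -0.75},
  {"dx": 0.5,"dy": -0.2},
])

```text
validation failed for argument at $.pl...
```

Run:
```python
from h import *
o=sensors.get_obs(); d=imaging.read_camera("wrist"); wristify(d,o)
print(o["tool_pos"],o["tool_rot"],o["qpos"].round(1),o["time_s"],d["tool_from_camera"])
cv2.imwrite("pics/w1.png",d["color"][:,:,::-1])
s=imaging.read_camera("scene")
```

```text
[ 0.1855923  -0.62259733  0.22187869] [-1.79932349e+02  5.88522455e-03  1.66055040e+01] [74.2 18.4 -4.  83.1  1.3 78.5 -3.3] 0.2 [[ 2.77760576e-04 -9.67775847e-01 -2.51813090e-01  6.87397681e-02]
 [ 9.99999961e-01  2.76477368e-04  4.04762357e-05 -8.46479743e-04]
 [ 3.04486969e-05 -2.51813091e-01  9.67775886e-01 -1.62082239e-01]
 [ 0.00000000e+00  0.00000000e+00  0.00000000e+00  1.00000000e+00]]
```

View pics/w1.png

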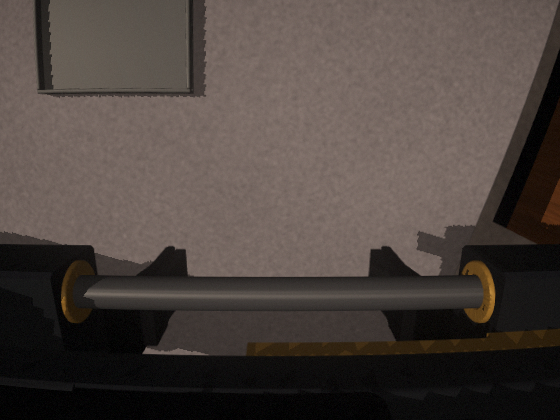

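The call was refused and nothing moved. I'll fill in every key in each row.

carry_out([
  {"dx": 1,"dy": -0.75,"dz": 0,"rx": 0,"ry": 0,"rz": 0,"fingers": -1},
  {"dx": 1,"dy": -0.75,"dz": 0,"rx": 0,"ry": 0,"rz": 0,"fingers": -1},
  {"dx": 1,"dy": -0.75,"dz": 0,"rx": 0,"ry": 0,"rz": 0,"fingers": -1},
  {"dx": 1,"dy": -0.75,"dz": 0,"rx": 0,"ry": 0,"rz": 0,"fingers": -1},
  {"dx": 1,"dy": -0.75,"dz": 0,"rx": 0,"ry": 0,"rz": 0,"fingers": -1},
  {"dx": 1,"dy": -0.75,"dz": 0,"rx": 0,"ry": 0,"rz": 0,"fingers": -1},
  {"dx": 1,"dy": -0.75,"dz": 0,"rx": 0,"ry": 0,"rz": 0,"fingers": -1},
  {"dx": 1,"dy": -0.75,"dz": 0,"rx": 0,"ry": 0,"rz": 0,"fingers": -1},
])

```text
time_s: 1.3
tool_pos: [0.3649, -0.3808, 0.2227]
tool_rot: [180.0, -0.0, 16.6]
force: [0.2, -0.3, 0.0]
grip_width: 0.0871
```

Run:
```python
from h import *
o=sensors.get_obs(); d=imaging.read_camera("wrist"); wristify(d,o)
print(o["tool_pos"],o["tool_rot"],o["qpos"].round(1),o["time_s"])
cv2.imwrite("pics/w2.png",d["color"][:,:,::-1])
```

```text
[ 0.36492498 -0.38078986  0.22270849] [ 1.79971678e+02 -2.27400683e-03  1.66034216e+01] [ 58.    4.1 -15.4 100.    1.1  75.9 -31. ] 1.3
```

View pics/w2.png

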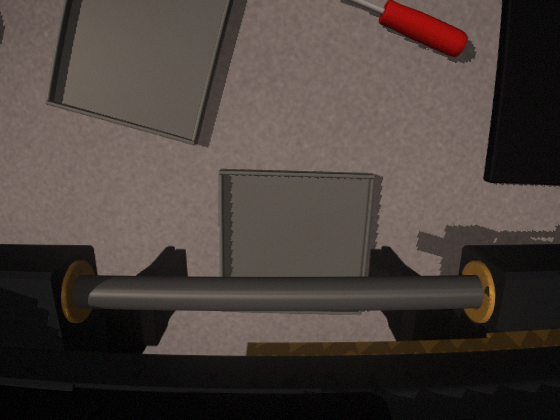

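The wrist view shows both trays; the intended one is at top left, with its near corner at about (195,142). I'll shift so that it sits fully in view.

carry_out([
  {"dx": 0.4,"dy": -0.85,"dz": 0,"rx": 0,"ry": 0,"rz": 0,"fingers": -1},
  {"dx": 0.4,"dy": -0.85,"dz": 0,"rx": 0,"ry": 0,"rz": 0,"fingers": -1},
  {"dx": 0.4,"dy": -0.85,"dz": 0,"rx": 0,"ry": 0,"rz": 0,"fingers": -1},
  {"dx": 0.4,"dy": -0.85,"dz": 0,"rx": 0,"ry": 0,"rz": 0,"fingers": -1},
  {"dx": 0.4,"dy": -0.85,"dz": 0,"rx": 0,"ry": 0,"rz": 0,"fingers": -1},
])

```text
time_s: 1.98
tool_pos: [0.3854, -0.2417, 0.2227]
tool_rot: [180.0, -0.0, 16.6]
force: [0.6, 0.9, 0.1]
grip_width: 0.0874
```

Run:
```python
from h import *
o=sensors.get_obs(); d=imaging.read_camera("wrist"); wristify(d,o)
print(o["tool_pos"],o["qpos"].round(1),o["time_s"])
cv2.imwrite("pics/w3.png",d["color"][:,:,::-1])
```

```text
[ 0.38539139 -0.2416759   0.22267736] [ 52.1  -4.9 -21.9 108.6  -1.9  75.9 -42.7] 1.975
```

View pics/w3.png

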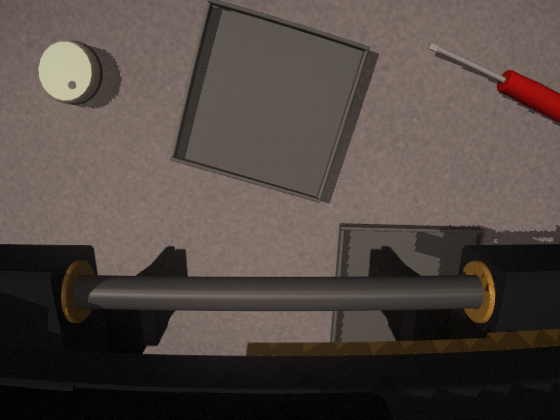

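The intended tray fills the centre of the view, with rim corners at about (211,2), (370,48), (326,201) and (173,158).

Run:
```python
from h import *
o=sensors.get_obs(); d=imaging.read_camera("wrist"); wristify(d,o)
P=[onz(d,c,.014) for c in [(211,2),(369,48),(325,201),(173,158)]]
P=np.array(P);print(P.round(4),P.mean(0)); print([np.linalg.norm(P[i]-P[i-1]) for i in range(4)],(P[0]+P[2])/2,(P[1]+P[3])/2)
s=imaging.read_camera("scene")
crop=d["color"][120:220,150:350,::-1];cv2.imwrite("pics/w3c.png",cv2.resize(crop,(800,400),interpolation=2))
crop=s["color"][210:305,185:285,::-1];cv2.imwrite("pics/s3c.png",cv2.resize(crop,None,fx=6,fy=6,interpolation=2))
```

```text
[[ 0.5387 -0.1247  0.014 ]
 [ 0.5425 -0.2803  0.014 ]
 [ 0.3877 -0.2871  0.014 ]
 [ 0.3854 -0.1259  0.014 ]] [ 0.46359848 -0.20451237  0.014     ]
[np.float64(0.1533111719336302), np.float64(0.15559942600729068), np.float64(0.15494249092082782), np.float64(0.16121884237248288)] [ 0.46322738 -0.20592464  0.014     ] [ 0.46396958 -0.20310011  0.014     ]
```

carry_out([
  {"dx": 1,"dy": -1,"dz": 0,"rx": 0,"ry": 0,"rz": 0,"fingers": -1},
  {"dx": 1,"dy": -1,"dz": 0,"rx": 0,"ry": 0,"rz": 0,"fingers": -1},
  {"dx": 1,"dy": -1,"dz": 0,"rx": 0,"ry": 0,"rz": 0,"fingers": -1},
  {"dx": 1,"dy": -1,"dz": 0,"rx": 0,"ry": 0,"rz": 0,"fingers": -1},
  {"dx": 0.7,"dy": -1,"dz": 0,"rx": 0,"ry": 0,"rz": 0,"fingers": -1},
  {"dx": 0.5,"dy": -1,"dz": 0,"rx": 0,"ry": 0,"rz": 0,"fingers": -1},
  {"dx": 0.3,"dy": -1,"dz": 0,"rx": 0,"ry": 0,"rz": 0,"fingers": -1},
  {"dx": 0.3,"dy": -1,"dz": 0,"rx": 0,"ry": 0,"rz": 0,"fingers": -1},
  {"dx": 0.3,"dy": -1,"dz": 0,"rx": 0,"ry": 0,"rz": 0,"fingers": -1},
  {"dx": 0.3,"dy": -1,"dz": 0,"rx": 0,"ry": 0,"rz": 0,"fingers": -1},
  {"dx": 0.3,"dy": -1,"dz": 0,"rx": 0,"ry": 0,"rz": 0,"fingers": -1},
  {"dx": 0.3,"dy": -1,"dz": 0,"rx": 0,"ry": 0,"rz": 0,"fingers": -1},
])

```text
time_s: 3.62
tool_pos: [0.4846, 0.162, 0.2226]
tool_rot: [180.0, -0.0, 16.5]
force: [0.4, 0.1, 0.3]
grip_width: 0.0867
```

Run:
```python
from h import *
o=sensors.get_obs(); d=imaging.read_camera("wrist"); wristify(d,o)
print(o["tool_pos"],o["qpos"].round(1),o["time_s"])
cv2.imwrite("pics/w4.png",d["color"][:,:,::-1])
```

```text
[0.48462042 0.161982   0.22256021] [ 26.3   4.4 -49.5 101.2   3.5  76.  -97.5] 3.625
```

View pics/w4.png

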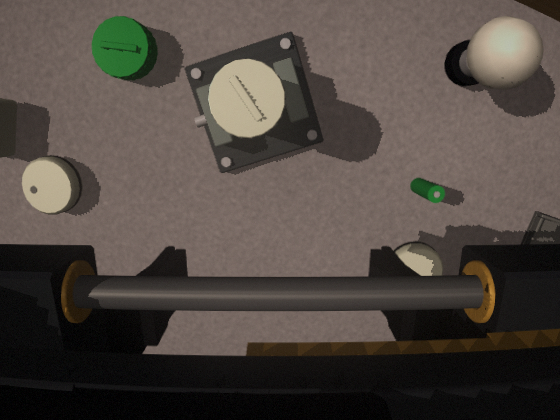

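View pics/s3c.png

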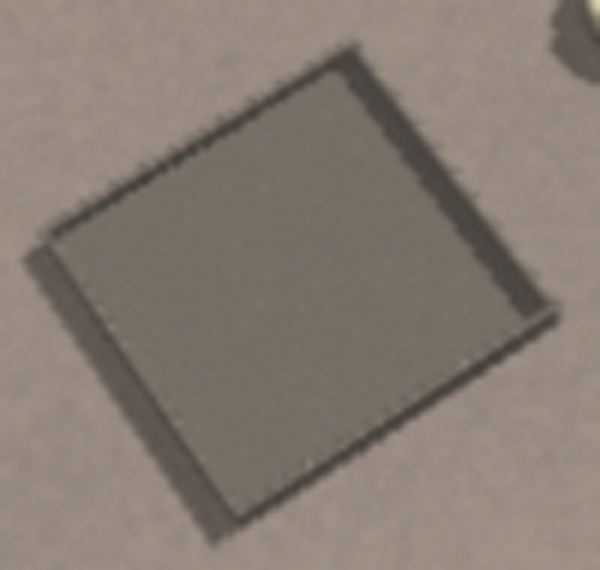

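The wrist view shows the white lid on the clamp at about (246,98), with the green decoy at (123,47). Next I'll measure the lid's top disc.

Run:
```python
from h import *
o=sensors.get_obs(); d=imaging.read_camera("wrist"); wristify(d,o)
im=d["color"];hsv=cv2.cvtColor(im,cv2.COLOR_RGB2HSV)
m=((hsv[...,2]>165)&(hsv[...,1]<90)).astype(np.uint8)
m[:, :190]=0; m[:,300:]=0; m[160:]=0; m[:40]=0
c=max(cv2.findContours(m,0,2)[0],key=cv2.contourArea)
h=cv2.convexHull(c); e=cv2.fitEllipse(h);print(e,cv2.contourArea(c))
P=onz(d,e[0],.110);print(P)
W=np.array([onz(d,p[0],.110) for p in h]);(x,y),r=cv2.minEnclosingCircle(W[:,:2].astype(np.float32));print(x,y,r)
# clamp plate screws top z .012 
S=[onz(d,p,.016)[:2] for p in [(196,73),(285,43),(312,135),(226,162)]];print(np.mean(S,0),S)
for n in ("scene","side"):
    q=imaging.read_camera(n); print(n,proj(q,[[*P[:2],.110]]),onz(q,proj(q,[[*P[:2],.110]])[0],.11))
x=cv2.resize(im[30:170,170:330,::-1],None,fx=4,fy=4,interpolation=2);cv2.imwrite("pics/w4c.png",x)
R=np.array([[np.cos(np.radians(16.5)),np.sin(np.radians(16.5))],[np.sin(np.radians(16.5)),-np.cos(np.radians(16.5))]])
print("tool d",(P[:2]-o["tool_pos"][:2])@R.T)
```

```text
((254.73133850097656, 98.50667572021484), (75.3045654296875, 77.1108627319336), 170.0159149169922) 4455.0
[0.55882824 0.20852667 0.11      ]
0.5582928657531738 0.20840205252170563 0.02746952883899212
[0.55713413 0.21442746] [array([0.56928755, 0.27672668]), array([0.61968232, 0.20270637]), array([0.54493566, 0.15196239]), array([0.49463101, 0.22631438])]
scene [[390.57179991 178.45711173]] [0.55882824 0.20852667 0.11      ]
side [[220.37129089 235.76383236]] [0.55882824 0.20852667 0.11      ]
tool d [ 0.08369492 -0.01817959]
```

View pics/w4c.png

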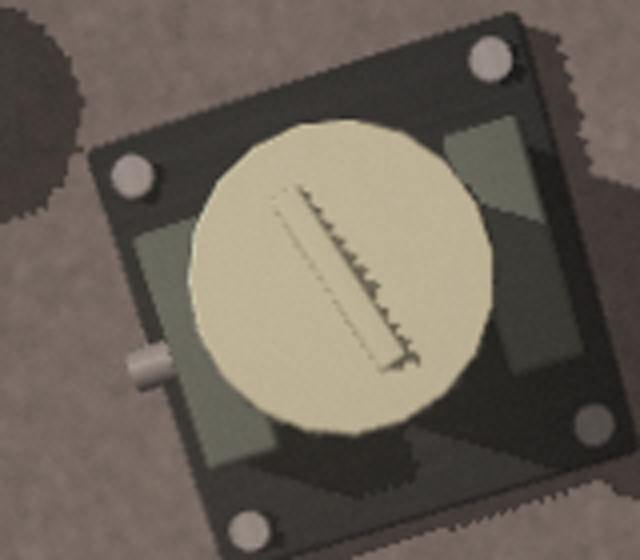

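The lid is at (0.559, 0.2085), with a measured radius of 27.5 mm against 28 mm stated, so it agrees. Going over it and down to TCP z≈0.083.

carry_out([
  {"dx": 0.93,"dy": -0.2,"dz": 0,"rx": 0,"ry": 0,"rz": 0,"fingers": -1},
  {"dx": 0.93,"dy": -0.2,"dz": 0,"rx": 0,"ry": 0,"rz": 0,"fingers": -1},
  {"dx": 0.93,"dy": -0.2,"dz": 0,"rx": 0,"ry": 0,"rz": 0,"fingers": -1},
  {"dx": 0,"dy": 0,"dz": 1,"rx": 0,"ry": 0,"rz": 0,"fingers": -1},
  {"dx": 0,"dy": 0,"dz": 1,"rx": 0,"ry": 0,"rz": 0,"fingers": -1},
  {"dx": 0,"dy": 0,"dz": 0.9,"rx": 0,"ry": 0,"rz": 0,"fingers": -1},
])

```text
time_s: 4.58
tool_pos: [0.5596, 0.2006, 0.1338]
tool_rot: [179.9, 0.1, 16.4]
force: [-0.3, 0.4, 0.5]
grip_width: 0.0871
```

Run:
```python
from h import *
o=sensors.get_obs()
print(o["tool_pos"],o["qpos"].round(1),o["time_s"],o["force"],o["wrist_torque"])
s=imaging.read_camera("scene");q=imaging.read_camera("side")
a=s["color"][100:240,320:460,::-1]; b=q["color"][170:310,150:290,::-1]
cv2.imwrite("pics/c5.png",np.hstack([cv2.resize(a,(400,400)),cv2.resize(b,(400,400))]))
```

```text
[0.55957514 0.20063388 0.13383778] [  17.1   21.7  -48.2   96.3   17.2   69.7 -108.7] 4.575 [-0.30201465  0.38666541  0.5335808 ] [-0.00535007  0.04260532 -0.02739682]
```

View pics/c5.png

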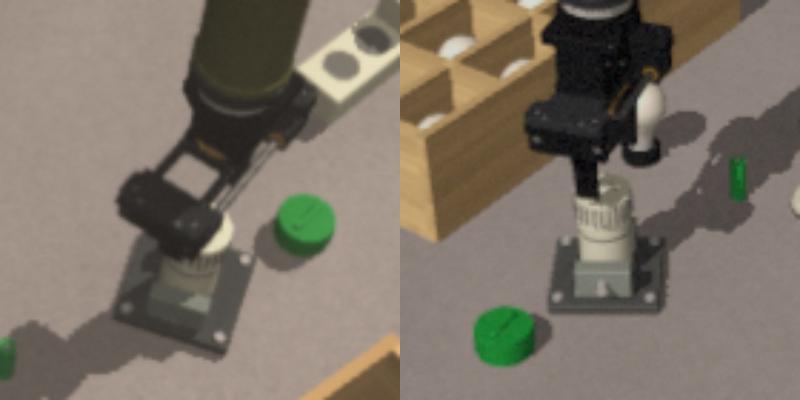

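Run:
```python
from h import *
o=sensors.get_obs()
print(o["tool_pos"],o["tool_rot"],o["time_s"])
d=imaging.read_camera("wrist");wristify(d,o);cv2.imwrite("pics/w5.png",d["color"][:,:,::-1])
R=np.array([[np.cos(np.radians(16.5)),np.sin(np.radians(16.5))],[np.sin(np.radians(16.5)),-np.cos(np.radians(16.5))]])
print("tool d",R@(np.array([.5588,.2085])-o["tool_pos"][:2]))
```

```text
[0.55751991 0.19991824 0.1319395 ] [179.92359781   0.38063778  16.43075114] 4.675
tool d [ 0.00366473 -0.0078648 ]
```

View pics/w5.png

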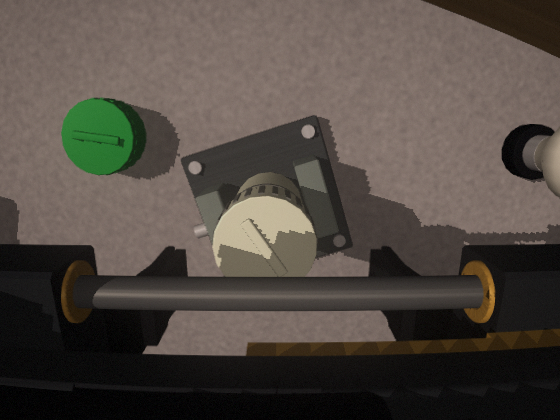

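carry_out([
  {"dx": 0.12,"dy": -0.27,"dz": 0,"rx": 0,"ry": 0,"rz": 0,"fingers": -1},
  {"dx": 0,"dy": 0,"dz": 0,"rx": 0,"ry": 0,"rz": 0,"fingers": -1},
  {"dx": 0,"dy": 0,"dz": 0,"rx": 0,"ry": 0,"rz": 0,"fingers": -1},
])

```text
time_s: 5.1
tool_pos: [0.5603, 0.2128, 0.1364]
tool_rot: [180.0, -0.1, 16.6]
force: [-0.5, -0.4, 0.6]
grip_width: 0.0869
```

Run:
```python
from h import *
o=sensors.get_obs()
print(o["tool_pos"],o["tool_rot"],o["time_s"])
d=imaging.read_camera("wrist");wristify(d,o);cv2.imwrite("pics/w6.png",d["color"][:,:,::-1])
t=np.radians(o["tool_rot"][2])
R=np.array([[np.cos(t),np.sin(t)],[np.sin(t),-np.cos(t)]])
print("tool d",R@(np.array([.5588,.2085])-o["tool_pos"][:2]))
im=d["color"];hsv=cv2.cvtColor(im,cv2.COLOR_RGB2HSV)
m=((hsv[...,2]>165)&(hsv[...,1]<90)).astype(np.uint8);m[:200]=0;m[270:]=0;m[:,:190]=0;m[:,350:]=0
ys,xs=np.where(m);print(xs.min(),xs.max(),ys.min())
for r in range(230,256,5):
  x=np.where(m[r])[0];print(r,x.min(),x.max(),onz(d,(x.min(),r),.11)[:2],onz(d,(x.max(),r),.11)[:2])
```

```text
[0.56033748 0.21282133 0.13639501] [ 1.79984256e+02 -7.70673511e-02  1.66326853e+01] 5.1
tool d [-0.00271007  0.00370044]
211 331 207
230 243 329 [0.5654427  0.23458722] [0.57864393 0.19039645]
235 217 311 [0.5586866  0.24730028] [0.5732081  0.19880378]
240 238 278 [0.55921903 0.23569524] [0.56542299 0.21500229]
245 244 276 [0.55739988 0.23183502] [0.56238157 0.21522242]
250 262 280 [0.55744382 0.22169433] [0.56025026 0.21231915]
255 279 279 [0.55732018 0.21200732] [0.55732018 0.21200732]
```

View pics/w6.png

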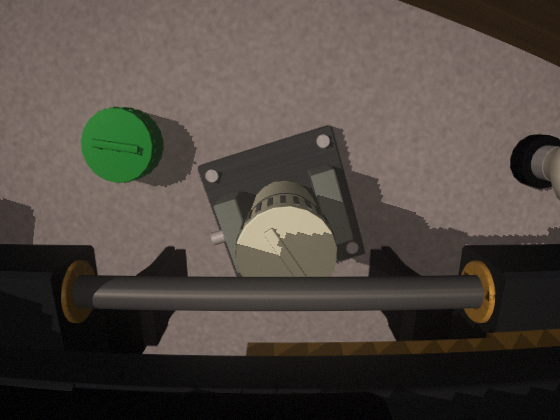

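carry_out([
  {"dx": -0.09,"dy": 0.125,"dz": 0.3,"rx": 0,"ry": 0,"rz": 0,"fingers": -1},
  {"dx": 0,"dy": 0,"dz": 0.5,"rx": 0,"ry": 0,"rz": 0,"fingers": -1},
  {"dx": 0,"dy": 0,"dz": 0.5,"rx": 0,"ry": 0,"rz": 0,"fingers": -1},
  {"dx": 0,"dy": 0,"dz": 0.48,"rx": 0,"ry": 0,"rz": 0,"fingers": -1},
  {"dx": 0,"dy": 0,"dz": 0,"rx": 0,"ry": 0,"rz": 0,"fingers": -1},
  {"dx": 0,"dy": 0,"dz": 0,"rx": 0,"ry": 0,"rz": 0,"fingers": -1},
])

```text
time_s: 5.9
tool_pos: [0.5586, 0.2084, 0.0822]
tool_rot: [-180.0, -0.0, 16.6]
force: [0.0, -0.2, 0.1]
grip_width: 0.0869
```

Run:
```python
from h import *
o=sensors.get_obs()
print(o["tool_pos"],o["tool_rot"],o["time_s"],o["force"],o["wrist_torque"],o["qpos"].round(1))
d=imaging.read_camera("wrist");wristify(d,o);cv2.imwrite("pics/w7.png",d["color"][:,:,::-1])
```

```text
[0.55855363 0.20836137 0.08223898] [-1.79986651e+02 -1.52717693e-02  1.66131594e+01] 5.9 [ 0.03510648 -0.15770098  0.0671511 ] [ 0.00253921  0.0025758  -0.02265612] [  15.2   25.   -46.9   99.    20.    64.7 -111.2]
```

View pics/w7.png

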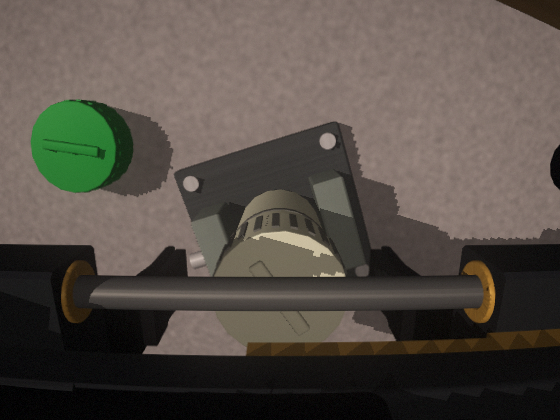

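The lid is centred between the fingers (columns 213–345, centre 279). Closing at 60 N.

carry_out([
  {"dx": 0,"dy": 0,"dz": 0,"rx": 0,"ry": 0,"rz": 0,"fingers": 1},
  {"dx": 0,"dy": 0,"dz": 0,"rx": 0,"ry": 0,"rz": 0,"fingers": 1},
  {"dx": 0,"dy": 0,"dz": 0,"rx": 0,"ry": 0,"rz": 0,"fingers": 1},
  {"dx": 0,"dy": 0,"dz": 0,"rx": 0,"ry": 0,"rz": 0,"fingers": 1},
  {"dx": 0,"dy": 0,"dz": 0,"rx": 0,"ry": 0,"rz": 0,"fingers": 1},
  {"dx": 0,"dy": 0,"dz": 0,"rx": 0,"ry": 0,"rz": 0,"fingers": 1},
], force=60)

```text
time_s: 6.7
tool_pos: [0.5585, 0.2078, 0.0822]
tool_rot: [180.0, -0.0, 16.6]
force: [-0.2, -0.7, 0.5]
grip_width: 0.0556
```

```bash
cat > st.py <<'E'
from cell import sensors
import numpy as np
o=sensors.get_obs()
for k in ("time_s","tool_pos","tool_rot","force","wrist_torque","grip_width"): print(k,np.round(o[k],4))
print("q7",o["qpos"][6].round(1))
E
python3 st.py
```

```text
time_s 6.7
tool_pos [0.5585 0.2078 0.0822]
tool_rot [ 1.799734e+02 -4.500000e-03  1.659730e+01]
force [-0.1622 -0.7418  0.5457]
wrist_torque [-0.2419 -0.0481  0.0372]
grip_width 0.0556
q7 -111.2
```

Gripped at 55.6 mm. I'll make a first small twist to check the sign and the torque.

carry_out([
  {"dx": 0,"dy": 0,"dz": 0,"rx": 0,"ry": 0,"rz": -0.5,"fingers": 1},
  {"dx": 0,"dy": 0,"dz": 0,"rx": 0,"ry": 0,"rz": 0,"fingers": 1},
], force=60)

```text
time_s: 6.95
tool_pos: [0.5586, 0.2079, 0.0823]
tool_rot: [180.0, -0.0, 21.5]
force: [-0.6, -1.4, 2.1]
grip_width: 0.0554
```

```bash
python3 st.py
```

```text
time_s 6.95
tool_pos [0.5586 0.2079 0.0823]
tool_rot [ 1.79992e+02 -5.70000e-03  2.15338e+01]
force [-0.6209 -1.435   2.1076]
wrist_torque [-0.2527  0.0498 -0.0368]
grip_width 0.0554
q7 -106.6
```

carry_out([
  {"dx": 0,"dy": 0,"dz": 0,"rx": 0,"ry": 0,"rz": -0.5,"fingers": 1},
  {"dx": 0,"dy": 0,"dz": 0,"rx": 0,"ry": 0,"rz": -0.3,"fingers": 1},
], force=60)

```text
time_s: 7.2
tool_pos: [0.5591, 0.2083, 0.0833]
tool_rot: [180.0, -0.1, 29.6]
force: [-3.3, -2.2, 21.8]
grip_width: 0.0553
```

```bash
python3 st.py;  python3 - <<'E'
from h import *
d=imaging.read_camera("wrist");cv2.imwrite("pics/w8.png",d["color"][:,:,::-1])
E
python3 st.py
```

```text
time_s 7.2
tool_pos [0.5591 0.2083 0.0833]
tool_rot [ 1.799716e+02 -7.170000e-02  2.957200e+01]
force [-3.2786 -2.2127 21.8387]
wrist_torque [-0.3575  0.8011 -0.0715]
grip_width 0.0553
q7 -99.2
time_s 7.25
tool_pos [0.5591 0.2084 0.0834]
tool_rot [ 1.799659e+02 -7.550000e-02  2.971150e+01]
force [-1.5777 -2.3145  7.6725]
wrist_torque [-0.522   0.3538  0.2046]
grip_width 0.0554
q7 -99.1
```

View pics/w8.png

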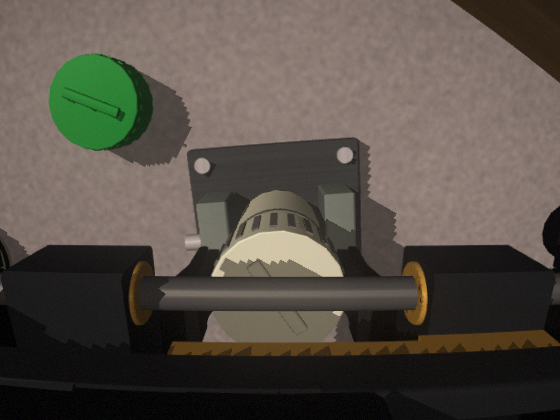

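It broke loose at about 13°: the spring pushed up with 22 N and the TCP rose 1 mm. The ridge kept its place relative to the gripper, so the lid is turning with it. Now lowering the grip force so the grip itself limits torque and pull, and turning on gently.

carry_out([
  {"dx": 0,"dy": 0,"dz": -0.03,"rx": 0,"ry": 0,"rz": 0,"fingers": 1},
  {"dx": 0,"dy": 0,"dz": 0,"rx": 0,"ry": 0,"rz": -0.3,"fingers": 1},
  {"dx": 0,"dy": 0,"dz": 0,"rx": 0,"ry": 0,"rz": -0.3,"fingers": 1},
  {"dx": 0,"dy": 0,"dz": 0,"rx": 0,"ry": 0,"rz": -0.3,"fingers": 1},
  {"dx": 0,"dy": 0,"dz": 0,"rx": 0,"ry": 0,"rz": -0.3,"fingers": 1},
  {"dx": 0,"dy": 0,"dz": 0,"rx": 0,"ry": 0,"rz": -0.3,"fingers": 1},
  {"dx": 0,"dy": 0,"dz": 0,"rx": 0,"ry": 0,"rz": 0,"fingers": 1},
  {"dx": 0,"dy": 0,"dz": 0,"rx": 0,"ry": 0,"rz": 0,"fingers": 1},
], force=25)

```text
time_s: 8.25
tool_pos: [0.5587, 0.2087, 0.0834]
tool_rot: [180.0, -0.1, 44.5]
force: [0.2, 0.2, 4.3]
grip_width: 0.0558
```

```bash
python3 st.py
```

```text
time_s 8.25
tool_pos [0.5587 0.2087 0.0834]
tool_rot [ 1.799968e+02 -6.380000e-02  4.454450e+01]
force [0.2216 0.2066 4.264 ]
wrist_torque [ 0.1045 -0.006   0.0127]
grip_width 0.0558
q7 -85.5
```

Turned 28° so far. Turning 4° more, then a first gentle pull.

carry_out([
  {"dx": 0,"dy": 0,"dz": 0,"rx": 0,"ry": 0,"rz": -0.4,"fingers": 1},
  {"dx": 0,"dy": 0,"dz": -0.04,"rx": 0,"ry": 0,"rz": 0,"fingers": 1},
  {"dx": 0,"dy": 0,"dz": -0.03,"rx": 0,"ry": 0,"rz": 0,"fingers": 1},
  {"dx": 0,"dy": 0,"dz": 0,"rx": 0,"ry": 0,"rz": 0,"fingers": 1},
], force=25)

```text
time_s: 8.75
tool_pos: [0.558, 0.2078, 0.0846]
tool_rot: [-180.0, 0.1, 48.6]
force: [-0.4, -1.0, -1.0]
grip_width: 0.0562
```

```bash
python3 st.py
```

```text
time_s 8.75
tool_pos [0.558  0.2078 0.0846]
tool_rot [-1.799794e+02  5.650000e-02  4.855410e+01]
force [-0.4239 -0.9962 -1.0361]
wrist_torque [-0.0086 -0.0608 -0.0166]
grip_width 0.0562
q7 -81.7
```

carry_out([
  {"dx": 0,"dy": 0,"dz": -0.04,"rx": 0,"ry": 0,"rz": 0,"fingers": 1},
  {"dx": 0,"dy": 0,"dz": -0.04,"rx": 0,"ry": 0,"rz": 0,"fingers": 1},
  {"dx": 0,"dy": 0,"dz": 0,"rx": 0,"ry": 0,"rz": 0,"fingers": 1},
], force=25)

```text
time_s: 9.12
tool_pos: [0.558, 0.2079, 0.0869]
tool_rot: [-180.0, 0.0, 48.6]
force: [0.1, 0.2, -4.8]
grip_width: 0.0564
```

```bash
python3 st.py
```

```text
time_s 9.125
tool_pos [0.558  0.2079 0.0869]
tool_rot [-1.799697e+02  4.080000e-02  4.859800e+01]
force [ 0.1041  0.248  -4.778 ]
wrist_torque [ 0.1471 -0.1836 -0.0235]
grip_width 0.0564
q7 -81.6
```

carry_out([
  {"dx": 0,"dy": 0,"dz": -0.03,"rx": 0,"ry": 0,"rz": 0,"fingers": 1},
  {"dx": 0,"dy": 0,"dz": 0,"rx": 0,"ry": 0,"rz": 0,"fingers": 1},
], force=25)

```text
time_s: 9.38
tool_pos: [0.5577, 0.2077, 0.0872]
tool_rot: [-179.9, 0.1, 48.6]
force: [1.6, 1.6, -13.3]
grip_width: 0.0563
```

```bash
python3 st.py
```

```text
time_s 9.375
tool_pos [0.5577 0.2077 0.0872]
tool_rot [-1.799409e+02  7.710000e-02  4.860250e+01]
force [  1.6124   1.5847 -13.301 ]
wrist_torque [ 0.2554 -0.4581  0.0078]
grip_width 0.0563
q7 -81.6
```

There is a firm stop at z≈0.087 (13 N), so this angle (32°) is not in the window. From here: relax the pull, turn 4°, and pull again by 1.5 mm.

carry_out([
  {"dx": 0,"dy": 0,"dz": 0.05,"rx": 0,"ry": 0,"rz": 0,"fingers": 1},
  {"dx": 0,"dy": 0,"dz": 0,"rx": 0,"ry": 0,"rz": -0.2,"fingers": 1},
  {"dx": 0,"dy": 0,"dz": 0,"rx": 0,"ry": 0,"rz": -0.2,"fingers": 1},
  {"dx": 0,"dy": 0,"dz": -0.05,"rx": 0,"ry": 0,"rz": 0,"fingers": 1},
  {"dx": 0,"dy": 0,"dz": 0,"rx": 0,"ry": 0,"rz": 0,"fingers": 1},
], force=25)

```text
time_s: 10.0
tool_pos: [0.5578, 0.2076, 0.0873]
tool_rot: [-179.9, 0.1, 52.6]
force: [1.3, 0.9, -16.6]
grip_width: 0.0563
```

```bash
python3 st.py
```

```text
time_s 10.0
tool_pos [0.5578 0.2076 0.0873]
tool_rot [-1.799445e+02  6.720000e-02  5.260220e+01]
force [  1.2816   0.932  -16.583 ]
wrist_torque [ 0.232  -0.3533  0.0747]
grip_width 0.0563
q7 -77.9
```

carry_out([
  {"dx": 0,"dy": 0,"dz": 0.05,"rx": 0,"ry": 0,"rz": 0,"fingers": 1},
  {"dx": 0,"dy": 0,"dz": 0,"rx": 0,"ry": 0,"rz": -0.2,"fingers": 1},
  {"dx": 0,"dy": 0,"dz": 0,"rx": 0,"ry": 0,"rz": -0.2,"fingers": 1},
  {"dx": 0,"dy": 0,"dz": -0.04,"rx": 0,"ry": 0,"rz": 0,"fingers": 1},
  {"dx": 0,"dy": 0,"dz": 0,"rx": 0,"ry": 0,"rz": 0,"fingers": 1},
], force=25)

```text
time_s: 10.62
tool_pos: [0.558, 0.2077, 0.0873]
tool_rot: [-180.0, 0.0, 56.6]
force: [1.4, 0.6, -17.3]
grip_width: 0.056
```

```bash
python3 st.py
```

```text
time_s 10.625
tool_pos [0.558  0.2077 0.0873]
tool_rot [-1.799601e+02  4.460000e-02  5.660070e+01]
force [  1.4332   0.6463 -17.2658]
wrist_torque [ 0.1316 -0.216  -0.0234]
grip_width 0.056
q7 -74.3
```

carry_out([
  {"dx": 0,"dy": 0,"dz": 0.06,"rx": 0,"ry": 0,"rz": 0,"fingers": 1},
  {"dx": 0,"dy": 0,"dz": 0,"rx": 0,"ry": 0,"rz": -0.2,"fingers": 1},
  {"dx": 0,"dy": 0,"dz": 0,"rx": 0,"ry": 0,"rz": -0.2,"fingers": 1},
  {"dx": 0,"dy": 0,"dz": -0.04,"rx": 0,"ry": 0,"rz": 0,"fingers": 1},
  {"dx": 0,"dy": 0,"dz": 0,"rx": 0,"ry": 0,"rz": 0,"fingers": 1},
], force=25)

```text
time_s: 11.25
tool_pos: [0.5584, 0.208, 0.0872]
tool_rot: [-180.0, -0.0, 60.6]
force: [0.1, 1.4, -13.6]
grip_width: 0.0561
```

```bash
python3 st.py
```

```text
time_s 11.25
tool_pos [0.5584 0.208  0.0872]
tool_rot [-1.799973e+02 -1.030000e-02  6.060130e+01]
force [  0.1313   1.4195 -13.5693]
wrist_torque [ 0.0999 -0.2023  0.0339]
grip_width 0.0561
q7 -70.7
```

Still stopped at 44°, with a firm 14 N. Next step.

carry_out([
  {"dx": 0,"dy": 0,"dz": 0.05,"rx": 0,"ry": 0,"rz": 0,"fingers": 1},
  {"dx": 0,"dy": 0,"dz": 0,"rx": 0,"ry": 0,"rz": -0.2,"fingers": 1},
  {"dx": 0,"dy": 0,"dz": 0,"rx": 0,"ry": 0,"rz": -0.2,"fingers": 1},
  {"dx": 0,"dy": 0,"dz": -0.05,"rx": 0,"ry": 0,"rz": 0,"fingers": 1},
  {"dx": 0,"dy": 0,"dz": 0,"rx": 0,"ry": 0,"rz": 0,"fingers": 1},
], force=25)

```text
time_s: 11.88
tool_pos: [0.5586, 0.2081, 0.0872]
tool_rot: [180.0, -0.0, 64.6]
force: [1.7, 0.4, -10.3]
grip_width: 0.0557
```

```bash
python3 st.py
```

```text
time_s 11.875
tool_pos [0.5586 0.2081 0.0872]
tool_rot [ 1.799936e+02 -3.370000e-02  6.459980e+01]
force [  1.6784   0.4279 -10.2548]
wrist_torque [ 0.1974 -0.5024  0.0479]
grip_width 0.0557
q7 -67.1
```

carry_out([
  {"dx": 0,"dy": 0,"dz": 0.05,"rx": 0,"ry": 0,"rz": 0,"fingers": 1},
  {"dx": 0,"dy": 0,"dz": 0,"rx": 0,"ry": 0,"rz": -0.2,"fingers": 1},
  {"dx": 0,"dy": 0,"dz": 0,"rx": 0,"ry": 0,"rz": -0.2,"fingers": 1},
  {"dx": 0,"dy": 0,"dz": -0.055,"rx": 0,"ry": 0,"rz": 0,"fingers": 1},
  {"dx": 0,"dy": 0,"dz": 0,"rx": 0,"ry": 0,"rz": 0,"fingers": 1},
], force=25)

```text
time_s: 12.5
tool_pos: [0.5583, 0.208, 0.0872]
tool_rot: [-180.0, -0.0, 68.6]
force: [2.3, 0.0, -8.1]
grip_width: 0.0564
```

```bash
python3 st.py
```

```text
time_s 12.5
tool_pos [0.5583 0.208  0.0872]
tool_rot [-1.799863e+02 -3.500000e-03  6.859700e+01]
force [ 2.2805  0.0155 -8.1337]
wrist_torque [ 0.2033 -0.4518  0.0615]
grip_width 0.0564
q7 -63.5
```

carry_out([
  {"dx": 0,"dy": 0,"dz": 0.05,"rx": 0,"ry": 0,"rz": 0,"fingers": 1},
  {"dx": 0,"dy": 0,"dz": 0,"rx": 0,"ry": 0,"rz": -0.2,"fingers": 1},
  {"dx": 0,"dy": 0,"dz": 0,"rx": 0,"ry": 0,"rz": -0.2,"fingers": 1},
  {"dx": 0,"dy": 0,"dz": -0.065,"rx": 0,"ry": 0,"rz": 0,"fingers": 1},
  {"dx": 0,"dy": 0,"dz": 0,"rx": 0,"ry": 0,"rz": 0,"fingers": 1},
], force=25)

```text
time_s: 13.12
tool_pos: [0.5585, 0.2079, 0.0884]
tool_rot: [180.0, 0.0, 72.6]
force: [0.1, -1.0, -0.1]
grip_width: 0.0561
```

```bash
python3 st.py
```

```text
time_s 13.125
tool_pos [0.5585 0.2079 0.0884]
tool_rot [1.799805e+02 1.250000e-02 7.259260e+01]
force [ 0.1082 -1.0287 -0.1118]
wrist_torque [-0.133  -0.0673 -0.0137]
grip_width 0.0561
q7 -59.8
```

At 56° it rises past the old stop with no load, so it is in the window. Lifting gently to confirm.

carry_out([
  {"dx": 0,"dy": 0,"dz": -0.05,"rx": 0,"ry": 0,"rz": 0,"fingers": 1},
  {"dx": 0,"dy": 0,"dz": -0.05,"rx": 0,"ry": 0,"rz": 0,"fingers": 1},
  {"dx": 0,"dy": 0,"dz": -0.05,"rx": 0,"ry": 0,"rz": 0,"fingers": 1},
  {"dx": 0,"dy": 0,"dz": 0,"rx": 0,"ry": 0,"rz": 0,"fingers": 1},
], force=25)

```text
time_s: 13.62
tool_pos: [0.5585, 0.208, 0.0928]
tool_rot: [180.0, 0.0, 72.6]
force: [-0.7, -1.1, -0.2]
grip_width: 0.0561
```

```bash
python3 st.py;  python3 - <<'E'
from h import *
d=imaging.read_camera("wrist");q=imaging.read_camera("side")
cv2.imwrite("pics/w9.png",np.hstack([cv2.resize(d["color"][100:400,130:430,::-1],(400,400)),cv2.resize(q["color"][170:310,150:290,::-1],(400,400))]))
E
```

```text
time_s 13.625
tool_pos [0.5585 0.208  0.0928]
tool_rot [1.799868e+02 7.600000e-03 7.260180e+01]
force [-0.7167 -1.1344 -0.1692]
wrist_torque [-0.1515 -0.0863  0.0195]
grip_width 0.0561
q7 -59.6
```

View pics/w9.png

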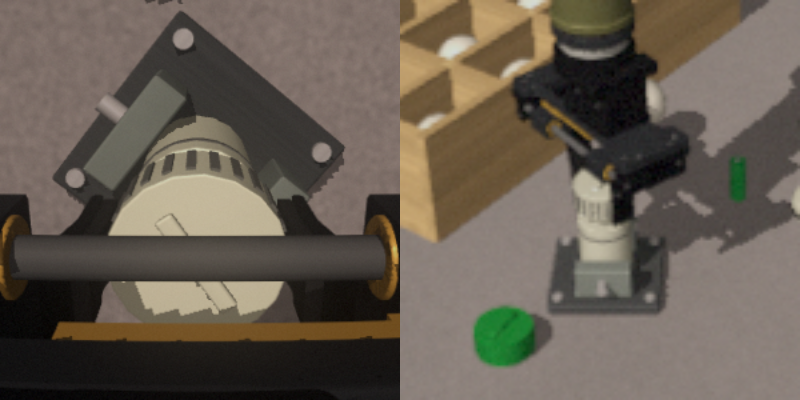

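The lid is coming straight up at near-zero load, with the pod seated. Lifting on until it is clear.

carry_out([
  {"dx": 0,"dy": 0,"dz": -0.15,"rx": 0,"ry": 0,"rz": 0,"fingers": 1},
  {"dx": 0,"dy": 0,"dz": -0.15,"rx": 0,"ry": 0,"rz": 0,"fingers": 1},
  {"dx": 0,"dy": 0,"dz": -0.2,"rx": 0,"ry": 0,"rz": 0,"fingers": 1},
  {"dx": 0,"dy": 0,"dz": -0.2,"rx": 0,"ry": 0,"rz": 0,"fingers": 1},
  {"dx": 0,"dy": 0,"dz": -0.3,"rx": 0,"ry": 0,"rz": 0,"fingers": 1},
  {"dx": 0,"dy": 0,"dz": -0.5,"rx": 0,"ry": 0,"rz": 0,"fingers": 1},
  {"dx": 0,"dy": 0,"dz": -0.8,"rx": 0,"ry": 0,"rz": 0,"fingers": 1},
  {"dx": 0,"dy": 0,"dz": -0.8,"rx": 0,"ry": 0,"rz": 0,"fingers": 1},
  {"dx": 0,"dy": 0,"dz": -0.3,"rx": 0,"ry": 0,"rz": 0,"fingers": 1},
  {"dx": 0,"dy": 0,"dz": 0,"rx": 0,"ry": 0,"rz": 0,"fingers": 1},
], force=25)

```text
time_s: 14.98
tool_pos: [0.5587, 0.2082, 0.1953]
tool_rot: [179.9, -0.0, 72.6]
force: [-0.1, 1.0, -1.4]
grip_width: 0.056
```

```bash
python3 st.py;  python3 - <<'E'
from h import *
d=imaging.read_camera("wrist");q=imaging.read_camera("side");s=imaging.read_camera("scene")
cv2.imwrite("pics/w10.png",np.hstack([cv2.resize(s["color"][100:240,320:460,::-1],(400,400)),cv2.resize(q["color"][170:310,150:290,::-1],(400,400))]))
E
```

```text
time_s 14.975
tool_pos [0.5587 0.2082 0.1953]
tool_rot [ 1.799335e+02 -2.210000e-02  7.259970e+01]
force [-0.1048  0.9744 -1.4094]
wrist_torque [-0.0787 -0.0505 -0.0322]
grip_width 0.056
q7 -56.0
```

View pics/w10.png

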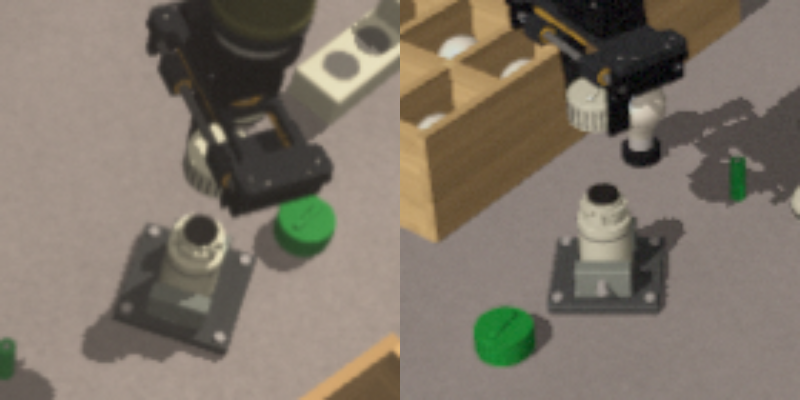

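The lid is free, and the pod and clamp look unchanged, with the neck visible. Carrying it to the tray.

carry_out([
  {"dx": -0.5,"dy": 0.04,"dz": 0,"rx": 0,"ry": 0,"rz": 0,"fingers": 1},
  {"dx": -0.9,"dy": 0.07,"dz": 0,"rx": 0,"ry": 0,"rz": 0,"fingers": 1},
  {"dx": -1,"dy": 0.08,"dz": 0,"rx": 0,"ry": 0,"rz": 0,"fingers": 1},
  {"dx": -1,"dy": 0.08,"dz": 0,"rx": 0,"ry": 0,"rz": 0,"fingers": 1},
  {"dx": -1,"dy": 0.08,"dz": 0,"rx": 0,"ry": 0,"rz": 0,"fingers": 1},
  {"dx": -1,"dy": 0.08,"dz": 0,"rx": 0,"ry": 0,"rz": 0,"fingers": 1},
  {"dx": -1,"dy": 0.08,"dz": 0,"rx": 0,"ry": 0,"rz": 0,"fingers": 1},
  {"dx": -1,"dy": 0.08,"dz": 0,"rx": 0,"ry": 0,"rz": 0,"fingers": 1},
  {"dx": -1,"dy": 0.08,"dz": 0,"rx": 0,"ry": 0,"rz": 0,"fingers": 1},
  {"dx": -1,"dy": 0.08,"dz": 0,"rx": 0,"ry": 0,"rz": 0,"fingers": 1},
  {"dx": -1,"dy": 0.08,"dz": 0,"rx": 0,"ry": 0,"rz": 0,"fingers": 1},
  {"dx": -1,"dy": 0.08,"dz": 0,"rx": 0,"ry": 0,"rz": 0,"fingers": 1},
], force=25)

```text
time_s: 16.62
tool_pos: [0.4814, -0.1273, 0.1939]
tool_rot: [-179.9, 0.0, 72.6]
force: [0.0, 0.2, -0.6]
grip_width: 0.0562
```

carry_out([
  {"dx": -1,"dy": 0.08,"dz": 0,"rx": 0,"ry": 0,"rz": 0,"fingers": 1},
  {"dx": -0.8,"dy": 0.08,"dz": 0,"rx": 0,"ry": 0,"rz": 0,"fingers": 1},
  {"dx": -0.5,"dy": 0.08,"dz": 0,"rx": 0,"ry": 0,"rz": 0,"fingers": 1},
  {"dx": -0.3,"dy": 0,"dz": 0,"rx": 0,"ry": 0,"rz": 0,"fingers": 1},
  {"dx": 0,"dy": 0,"dz": 0,"rx": 0,"ry": 0,"rz": 0,"fingers": 1},
  {"dx": 0,"dy": 0,"dz": 0,"rx": 0,"ry": 0,"rz": 0,"fingers": 1},
], force=25)

```text
time_s: 17.38
tool_pos: [0.4661, -0.2019, 0.1947]
tool_rot: [-180.0, -0.0, 72.7]
force: [0.7, -0.6, -0.5]
grip_width: 0.0558
```

```bash
python3 st.py;  python3 - <<'E'
from h import *
o=sensors.get_obs()
q=imaging.read_camera("side");s=imaging.read_camera("scene")
cv2.imwrite("pics/w11.png",np.hstack([cv2.resize(s["color"][150:310,160:320,::-1],(400,400)),cv2.resize(q["color"][90:250,260:420,::-1],(400,400))]))
t=np.radians(o["tool_rot"][2])
R=np.array([[np.cos(t),np.sin(t)],[np.sin(t),-np.cos(t)]])
print("tool d",R@(np.array([.464,-.205])-o["tool_pos"][:2]))
# floor centre check from fixed cams
print(proj(s,[[.464,-.205,.004]]),proj(q,[[.464,-.205,.004]]))
E
```

```text
time_s 17.375
tool_pos [ 0.4661 -0.2019  0.1947]
tool_rot [-1.799989e+02 -1.520000e-02  7.269380e+01]
force [ 0.6856 -0.5595 -0.4744]
wrist_torque [-0.0324 -0.1211  0.0078]
grip_width 0.0558
q7 -0.8
tool d [-0.00356065 -0.00105806]
[[235.31920726 255.2764225 ]] [[321.44196575 211.02255   ]]
```

View pics/w11.png

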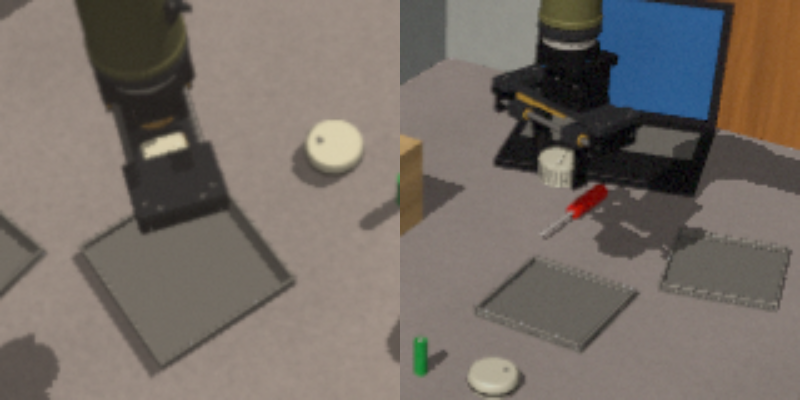

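Lid over the tray, 3.5 mm off the middle. Correcting that and lowering.

carry_out([
  {"dx": -0.12,"dy": -0.035,"dz": 0.5,"rx": 0,"ry": 0,"rz": 0,"fingers": 1},
  {"dx": 0,"dy": 0,"dz": 1,"rx": 0,"ry": 0,"rz": 0,"fingers": 1},
  {"dx": 0,"dy": 0,"dz": 1,"rx": 0,"ry": 0,"rz": 0,"fingers": 1},
  {"dx": 0,"dy": 0,"dz": 1,"rx": 0,"ry": 0,"rz": 0,"fingers": 1},
  {"dx": 0,"dy": 0,"dz": 0.8,"rx": 0,"ry": 0,"rz": 0,"fingers": 1},
  {"dx": 0,"dy": 0,"dz": 0.6,"rx": 0,"ry": 0,"rz": 0,"fingers": 1},
  {"dx": 0,"dy": 0,"dz": 0.6,"rx": 0,"ry": 0,"rz": 0,"fingers": 1},
  {"dx": 0,"dy": 0,"dz": 0.2,"rx": 0,"ry": 0,"rz": 0,"fingers": 1},
  {"dx": 0,"dy": 0,"dz": 0,"rx": 0,"ry": 0,"rz": 0,"fingers": 1},
  {"dx": 0,"dy": 0,"dz": 0,"rx": 0,"ry": 0,"rz": 0,"fingers": 1},
], force=25)

```text
time_s: 18.73
tool_pos: [0.4643, -0.2064, 0.0244]
tool_rot: [179.9, 0.0, 72.6]
force: [0.8, 0.4, -0.9]
grip_width: 0.0561
```

```bash
python3 st.py;  python3 - <<'E'
from h import *
q=imaging.read_camera("side");d=imaging.read_camera("wrist")
cv2.imwrite("pics/w12.png",np.hstack([cv2.resize(d["color"][:,:,::-1],(400,300)),cv2.resize(q["color"][150:240,260:380,::-1],(400,300))]))
E
```

```text
time_s 18.725
tool_pos [ 0.4643 -0.2064  0.0244]
tool_rot [1.79920e+02 2.70000e-02 7.26057e+01]
force [ 0.7978  0.3699 -0.8689]
wrist_torque [-0.0176 -0.0874  0.0675]
grip_width 0.0561
q7 -11.5
```

View pics/w12.png

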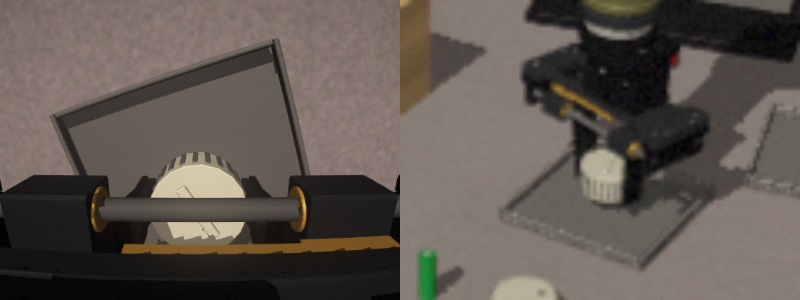

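Well centred. Lowering slowly and feeling for the floor.

carry_out([
  {"dx": 0,"dy": 0,"dz": 0.12,"rx": 0,"ry": 0,"rz": 0,"fingers": 1},
  {"dx": 0,"dy": 0,"dz": 0.12,"rx": 0,"ry": 0,"rz": 0,"fingers": 1},
  {"dx": 0,"dy": 0,"dz": 0.1,"rx": 0,"ry": 0,"rz": 0,"fingers": 1},
  {"dx": 0,"dy": 0,"dz": 0.08,"rx": 0,"ry": 0,"rz": 0,"fingers": 1},
  {"dx": 0,"dy": 0,"dz": 0.05,"rx": 0,"ry": 0,"rz": 0,"fingers": 1},
  {"dx": 0,"dy": 0,"dz": 0,"rx": 0,"ry": 0,"rz": 0,"fingers": 1},
], force=25)

```text
time_s: 19.58
tool_pos: [0.4636, -0.2061, 0.0094]
tool_rot: [-180.0, -0.0, 72.6]
force: [-0.0, -0.4, -0.9]
grip_width: 0.0563
```

```bash
python3 st.py
```

```text
time_s 19.575
tool_pos [ 0.4636 -0.2061  0.0094]
tool_rot [-1.799886e+02 -1.800000e-03  7.260870e+01]
force [-0.0427 -0.4499 -0.8635]
wrist_torque [ 0.0143 -0.0904 -0.041 ]
grip_width 0.0563
q7 -12.6
```

carry_out([
  {"dx": 0,"dy": 0,"dz": 0.04,"rx": 0,"ry": 0,"rz": 0,"fingers": 1},
  {"dx": 0,"dy": 0,"dz": 0.04,"rx": 0,"ry": 0,"rz": 0,"fingers": 1},
  {"dx": 0,"dy": 0,"dz": 0.03,"rx": 0,"ry": 0,"rz": 0,"fingers": 1},
  {"dx": 0,"dy": 0,"dz": 0,"rx": 0,"ry": 0,"rz": 0,"fingers": 1},
], force=25)

```text
time_s: 20.08
tool_pos: [0.4636, -0.2062, 0.0062]
tool_rot: [-180.0, 0.0, 72.6]
force: [0.4, -0.7, -0.5]
grip_width: 0.0559
```

```bash
python3 st.py
```

```text
time_s 20.075
tool_pos [ 0.4636 -0.2062  0.0062]
tool_rot [-1.799907e+02  2.900000e-03  7.260310e+01]
force [ 0.3676 -0.7408 -0.4991]
wrist_torque [-0.0391 -0.1104  0.0499]
grip_width 0.0559
q7 -12.8
```

carry_out([
  {"dx": 0,"dy": 0,"dz": 0.03,"rx": 0,"ry": 0,"rz": 0,"fingers": 1},
  {"dx": 0,"dy": 0,"dz": 0.03,"rx": 0,"ry": 0,"rz": 0,"fingers": 1},
  {"dx": 0,"dy": 0,"dz": 0,"rx": 0,"ry": 0,"rz": 0,"fingers": 1},
], force=25)

```text
time_s: 20.45
tool_pos: [0.4637, -0.2062, 0.0045]
tool_rot: [180.0, 0.0, 72.6]
force: [0.0, 0.1, -0.1]
grip_width: 0.056
```

```bash
python3 st.py
```

```text
time_s 20.45
tool_pos [ 0.4637 -0.2062  0.0045]
tool_rot [1.799942e+02 9.600000e-03 7.260870e+01]
force [ 0.0001  0.0542 -0.0829]
wrist_torque [-0.0206 -0.024   0.0173]
grip_width 0.056
q7 -13.0
```

carry_out([
  {"dx": 0,"dy": 0,"dz": 0.025,"rx": 0,"ry": 0,"rz": 0,"fingers": 1},
  {"dx": 0,"dy": 0,"dz": 0,"rx": 0,"ry": 0,"rz": 0,"fingers": 1},
], force=25)

```text
time_s: 20.7
tool_pos: [0.4638, -0.2061, 0.0044]
tool_rot: [-180.0, 0.0, 72.6]
force: [-2.5, 0.7, 7.0]
grip_width: 0.0564
```

```bash
python3 st.py;  python3 - <<'E'
from h import *
q=imaging.read_camera("side");d=imaging.read_camera("wrist")
cv2.imwrite("pics/w13.png",np.hstack([cv2.resize(d["color"][150:390,150:430,::-1],(400,343)),cv2.resize(q["color"][150:253,260:380,::-1],(400,343))]))
E
```

```text
time_s 20.7
tool_pos [ 0.4638 -0.2061  0.0044]
tool_rot [-1.799814e+02  4.150000e-02  7.261040e+01]
force [-2.469   0.6754  6.978 ]
wrist_torque [0.1684 0.5455 0.0083]
grip_width 0.0564
q7 -13.0
```

View pics/w13.png

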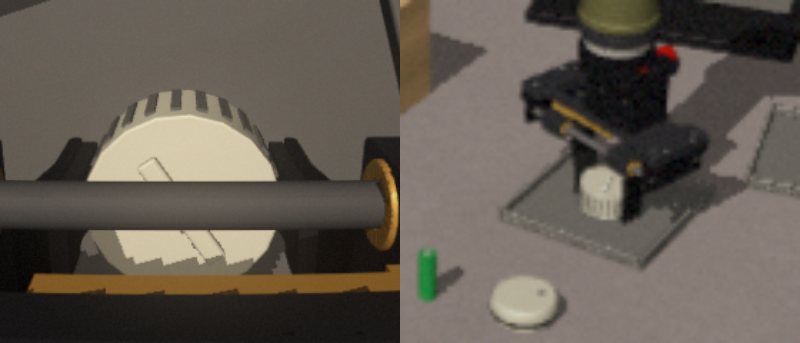

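There is floor contact at 7 N. Easing the grip to 3 N to let the lid settle.

carry_out([
  {"dx": 0,"dy": 0,"dz": 0,"rx": 0,"ry": 0,"rz": 0,"fingers": 1},
  {"dx": 0,"dy": 0,"dz": 0,"rx": 0,"ry": 0,"rz": 0,"fingers": 1},
  {"dx": 0,"dy": 0,"dz": 0,"rx": 0,"ry": 0,"rz": 0,"fingers": 1},
], force=3)

```text
time_s: 21.18
tool_pos: [0.4638, -0.2062, 0.0045]
tool_rot: [-180.0, 0.0, 72.6]
force: [-2.5, 0.8, 7.2]
grip_width: 0.0569
```

```bash
python3 st.py
```

```text
time_s 21.175
tool_pos [ 0.4638 -0.2062  0.0045]
tool_rot [-1.799948e+02  4.290000e-02  7.260640e+01]
force [-2.4709  0.8328  7.1923]
wrist_torque [ 0.1965  0.4194 -0.05  ]
grip_width 0.0569
q7 -13.0
```

The 7 N stays even with a light grip, so the fingertips are on the floor. The lid is at most about a millimetre above it. Relieving the press and opening only slightly so the lid settles between the pads.

carry_out([
  {"dx": 0,"dy": 0,"dz": -0.02,"rx": 0,"ry": 0,"rz": 0,"fingers": 1},
  {"dx": 0,"dy": 0,"dz": 0,"rx": 0,"ry": 0,"rz": 0,"fingers": -0.31},
  {"dx": 0,"dy": 0,"dz": 0,"rx": 0,"ry": 0,"rz": 0,"fingers": -0.33},
  {"dx": 0,"dy": 0,"dz": 0,"rx": 0,"ry": 0,"rz": 0,"fingers": -0.35},
  {"dx": 0,"dy": 0,"dz": 0,"rx": 0,"ry": 0,"rz": 0,"fingers": -0.38},
], force=3)

```text
time_s: 21.8
tool_pos: [0.4642, -0.2064, 0.0045]
tool_rot: [179.9, 0.0, 72.6]
force: [1.4, -0.2, 2.0]
grip_width: 0.0594
```

```bash
python3 st.py
```

```text
time_s 21.8
tool_pos [ 0.4642 -0.2064  0.0045]
tool_rot [1.799326e+02 3.300000e-03 7.260730e+01]
force [ 1.3585 -0.201   2.0042]
wrist_torque [-0.1621 -0.3055 -0.0536]
grip_width 0.0594
q7 -13.0
```

Released at 59.4 mm. Opening fully and then lifting straight up.

carry_out([
  {"dx": 0,"dy": 0,"dz": 0,"rx": 0,"ry": 0,"rz": 0,"fingers": -0.6},
  {"dx": 0,"dy": 0,"dz": 0,"rx": 0,"ry": 0,"rz": 0,"fingers": -1},
  {"dx": 0,"dy": 0,"dz": 0,"rx": 0,"ry": 0,"rz": 0,"fingers": -1},
  {"dx": 0,"dy": 0,"dz": -0.1,"rx": 0,"ry": 0,"rz": 0,"fingers": -1},
  {"dx": 0,"dy": 0,"dz": -0.4,"rx": 0,"ry": 0,"rz": 0,"fingers": -1},
  {"dx": 0,"dy": 0,"dz": -1,"rx": 0,"ry": 0,"rz": 0,"fingers": -1},
  {"dx": 0,"dy": 0,"dz": -1,"rx": 0,"ry": 0,"rz": 0,"fingers": -1},
  {"dx": 0,"dy": 0,"dz": -1,"rx": 0,"ry": 0,"rz": 0,"fingers": -1},
  {"dx": 0,"dy": 0,"dz": -1,"rx": 0,"ry": 0,"rz": 0,"fingers": -1},
  {"dx": -1,"dy": 0,"dz": -1,"rx": 0,"ry": 0,"rz": 0,"fingers": -1},
  {"dx": -1,"dy": 0,"dz": -0.5,"rx": 0,"ry": 0,"rz": 0,"fingers": -1},
  {"dx": -1,"dy": 0,"dz": 0,"rx": 0,"ry": 0,"rz": 0,"fingers": -1},
], force=10)

```text
time_s: 23.3
tool_pos: [0.437, -0.293, 0.1863]
tool_rot: [179.9, 0.1, 72.6]
force: [0.5, -1.0, -0.5]
grip_width: 0.0871
```

carry_out([
  {"dx": 0,"dy": 0,"dz": 0,"rx": 0,"ry": 0,"rz": 0,"fingers": -1},
  {"dx": 0,"dy": 0,"dz": 0,"rx": 0,"ry": 0,"rz": 0,"fingers": -1},
  {"dx": 0,"dy": 0,"dz": 0,"rx": 0,"ry": 0,"rz": 0,"fingers": -1},
])

```text
time_s: 23.68
tool_pos: [0.4372, -0.2905, 0.1843]
tool_rot: [-180.0, -0.0, 72.7]
force: [1.2, -0.7, -0.4]
grip_width: 0.0867
```

```bash
python3 st.py;  python3 - <<'E'
from h import *
o=sensors.get_obs()
d=imaging.read_camera("wrist");wristify(d,o);q=imaging.read_camera("side");s=imaging.read_camera("scene")
cv2.imwrite("pics/f_w.png",d["color"][:,:,::-1]);cv2.imwrite("pics/f_s.png",s["color"][:,:,::-1]);cv2.imwrite("pics/f_q.png",q["color"][:,:,::-1])
im=d["color"];hsv=cv2.cvtColor(im,cv2.COLOR_RGB2HSV)
m=((hsv[...,2]>165)&(hsv[...,1]<90)).astype(np.uint8);m[270:]=0
for c in cv2.findContours(m,0,2)[0]:
    if cv2.contourArea(c)>1000:
        h=cv2.convexHull(c);W=np.array([onz(d,p[0],.032) for p in h]);print(cv2.boundingRect(c),cv2.minEnclosingCircle(W[:,:2].astype(np.float32)))
E
```

```text
time_s 23.675
tool_pos [ 0.4372 -0.2905  0.1843]
tool_rot [-1.79979e+02 -1.28000e-02  7.27345e+01]
force [ 1.1804 -0.7438 -0.3842]
wrist_torque [-0.0542 -0.0631 -0.045 ]
grip_width 0.0867
q7 7.4
(246, 61, 66, 68) ((0.46383023262023926, -0.2053324580192566), 0.027193957939743996)
```

View pics/f_w.png

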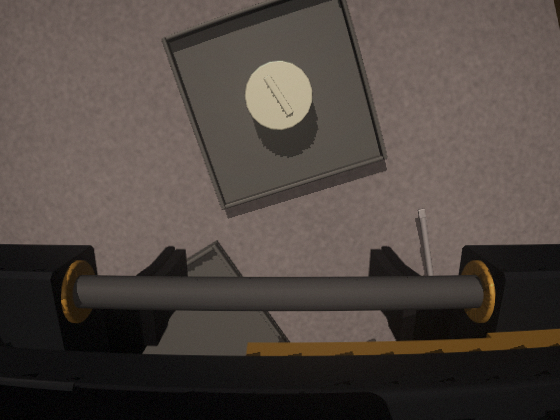

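View pics/f_s.png

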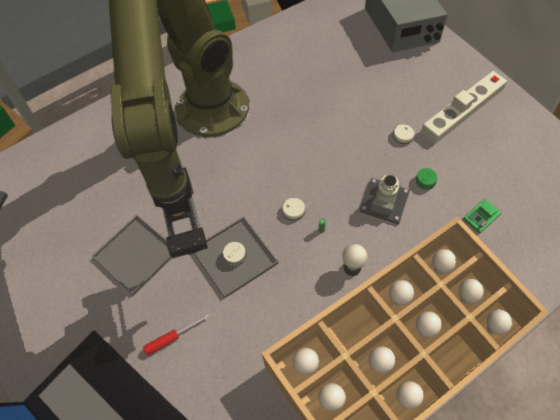

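View pics/f_q.png

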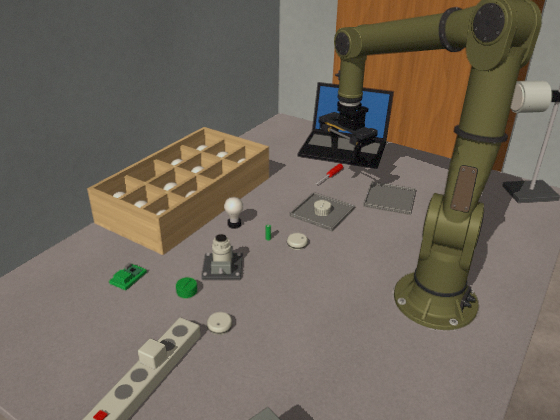

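The wrist view shows the lid upright with its ridge on top, at (279,95) in the tray, measured at (0.464,-0.205). Scene and side views show the other things where they began, and the robot is touching nothing.

```bash
python3 -c "
from cell import ticket;print(ticket.sign_off())"
```

```text
the job is handed in; nothing more can be done
None
```

The lid is off the pod and stands right way up in the middle of the intended tray, the one farthest to the robot's left. I handed the job in at about 24 s of the 72 s allowed.

- **Loosening:** I gripped at 60 N and twisted anticlockwise; the seal let go at about 13°. I then dropped to 25 N, turned on in 4° steps and tried a gentle pull at each. Six pulls, from 32° to 52°, met a firm stop at 8 to 17 N, under the 25 N limit. At 56° the lid came straight up with almost no load.
- **Placing:** My final measurement put the lid at (0.464, -0.205), within about 1 mm of the tray centre I had measured.
- **Other things:** In the last pictures the pod still looks seated in the clamp, and the pucks, bulb, cell, screwdriver and green look-alike appear where they started. I judged this by eye, and did not measure the pod's lift or turn.

**What disagreed:**
- The 7 N floor contact at set-down came from the fingertips, not the lid. The lid was roughly 1 mm or less above the floor when I eased the grip, so it settled that last bit.
- The wrist torque about the vertical axis read near zero during the twist, so I relied on turn angle and vertical force instead.
- My first measured tray sides came out at 153 to 161 mm against the stated 160 mm.

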